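Switch on the magnet clamp that holds the glass

TASK

A glass panel lies on the inspection stage, and three switchable magnet blocks stand in a row along its near edge. Switch on the one whose flat steel finger reaches over the glass: turn its knob clockwise, seen from above, until it clicks over its detent to the stop, then let go. Leave the knobs of the other two blocks off.

Things in the scene. Friction and masses are not known exactly. Their poses are not given: they have to be found in the camera images.
- clamp (a joint): Knob of the clamp: fixed steel block, 50 x 50 x 40 mm, the only one with a flat steel finger (18 x 58 mm) out of its far side over the glass. 0 = off (at the start), growing clockwise from above, 1.2 rad (69 degrees) = on, its stop. Detent: a spring resists by 0.13 N m at first, easing to 0 at 0.6; past 0.75 it snaps the knob to the stop; before 0.45 it springs back.
- clamp_grip (a point): Grip point on the clamp knob's vertical axis, 113 mm above the table. Black knob: disc 44 mm across, its top 23 mm below this point, under an upright bar 42 long, 14 thick, 30 mm high, its top 7 mm above this point. Turns with the knob: x along the bar (white line on the -x half), y across it (pinch here), z up. Bar starts 34 degrees anticlockwise of square to its block.
- spare_a (a joint): Knob of a spare magnet block: like the clamp's (same block, knob and height, axes 110 mm or more apart along the stage's near edge), but its block has no finger; 0 = off (at the start), growing clockwise from above, 1.2 rad (69 degrees) = on, its stop. To be left off.
- spare_b (a joint): Knob of a spare magnet block: like the clamp's (same block, knob and height, axes 110 mm or more apart along the stage's near edge), but its block has no finger; 0 = off (at the start), growing clockwise from above, 1.2 rad (69 degrees) = on, its stop. To be left off.

How it is judged:
By the outcome, as a careful person would: the job done as asked, in the order asked, and still so for the second after the job is handed in, with the robot touching nothing.
It also fails if it takes over 29 s, if anything falls off the work surface, if the arm or the gripper's body presses on something with over 40 N, if the wrist force passes 120 N, or if a joint passes its speed limit or range.

ROBOT

A 6-joint arm with a two-finger parallel gripper is mounted at the origin on the work surface. World frame = base frame: x ahead of the robot, y to its left, z up, the work surface at z = 0. Lengths are in m, angles in rad, forces in N, time in s.
With the tool pointing down it reaches from about 0.4 to 0.925 m from the base axis. Payload 3.4 kg.
Tool frame: the origin (TCP) lies at the very end of the fingers, on their centre line; the grasp point (between the pads) lies 19 mm behind it; z points along the fingers, y is the line along which they close (so a half turn about z gives the same grasp; the last joint's range is limited). The gripper opens to 85 mm and grips with 20 to 120 N. Pads are 22 mm wide; open, the fingers measure 114 mm over their backs; the gripper's body (76 mm by 85 mm) begins 54 mm behind the grasp point. The pads swing forward as they close: fully open they stand 13 mm farther back than shut.
Start: joints at [1.27, 0.307, 1.506, -0, 1.328, -0.073], TCP at [0.13, 0.56, 0.231] pointing down, gripper open.
Joint ranges: [-3.12, 3.12], [-1.05, 2.28], [0.14, 2.33], [-1.42, 4.57], [0.1, 2.73], [-2.68, 2.68]. Speed limits (rad/s): [2.57, 2.57, 3.14, 3.14, 3.14, 3.14].

INTERFACE

Orientations are given as a unit quaternion [x, y, z, w].
In Python, from rig import manip gives the robot as it stands.
- The arm moves only by the tool step_hand, called as name(argument=value, ...), one argument or row to a line, values as JSON. Schema: {"type":"object","properties":{"segments":{"type":"array","items":{"type":"object","properties":{"dx":{"type":"number"},"dy":{"type":"number"},"dz":{"type":"number"},"drx":{"type":"number"},"dry":{"type":"number"},"drz":{"type":"number"},"finger_gap":{"type":"number"}},"additionalProperties":false,"required":["finger_gap"]},"minItems":1,"maxItems":20},"force":{"type":"number"},"only":{"type":"string"},"quiet":{"type":"boolean"},"lines":{"type":"string"}},"required":["segments"],"additionalProperties":false}. segments is a list of rows, 1 to 20 of them, each an object with the fields dx, dy, dz (the shift in parts of the range, where 1.0 means 0.75 m), drx, dry, drz (a rotation vector in fractions of the full range, 1 being 180 degrees), finger_gap (the opening from 0.0 (shut) to 1.0 (fully open)); a field left out counts as zero (the opening has to be given); each row is the pose to reach, as a shift and turn from the pose commanded when the call began, along the tool's axes at that moment; what a row does not reach only later rows make up. A row lasts 1/8 s, in which the tool goes at most 0.0625 m and 0.188 rad, less where a joint would pass 70% of its speed; a pose out of reach is approached as far as the arm can. The fingers move at their own pace and stop on an object; force is the grip in N (left out, the last holds). Time passes only in rows, so rows that do not move let the fingers close. The tool returns the time, the measured TCP pose, the force, the opening and the grip force at its end. only (a regular expression) keeps the lines of the reply that match it, lines (a string "A,B") keeps lines A to B, and quiet returns only ok. A shift or turn number past 1, either way, is cut back to 1. Input that does not fit is refused with a message, and nothing moves.
- manip.read_state(): the state, without advancing time (a new reading comes with each control period).
- manip.get_image(name): name is "scene" or "side" or "wrist"; returns the picture (400x640x3 uint8, blue, green, red); there is no depth.
- manip.camera_params(name): a dict with "vfov" (degrees; the focal length in pixels is half the picture's height over the tangent of half this angle, whatever the lens; pixels are square), "cx", "cy" (the principal point, pixels), "dist_coeffs" ([k1, k2, p1, p2, k3] as OpenCV has them; the pictures are not rectified), "T" (4x4, takes a point from camera to world coordinates); the wrist camera has in their place "T_tool_cam" (4x4, takes a point from camera to tool coordinates, whose origin is the TCP and whose axes are the flange's). Camera axes: x right, y down, z forward; pixel columns grow to the right and rows downward; lengths in m; the calibration is good to about 2 mm. A picture is of the moment at which its call begins: read the wrist's pose just before it. camera_params takes no time and is no camera call.
- manip.finish_job(): hands the job in; it is judged then, once.
The state is a dict: "t": time; "joint_pos": joint angles; "dq": joint speeds; "effort": joint torques, N m; "tcp_pos": TCP position; "ee_rot": TCP orientation; "contact_force": force on the tool from outside, world axes, zero at the start; "torque": the same for the moment, N m; "opening": opening from 0.0 (shut) to 1.0 (fully open); "grasp_force": force on a finger pad.
Only numpy, scipy, OpenCV 4.12 (cv2) and the standard library are available. Lean on these libraries where they do the work, as an engineer would, in place of code of your own. Each camera call takes 0.05 s, during which the arm holds its last target. There are 200 camera calls.

## Working session

There is one attempt and no reset: what is moved stays moved. The work goes in short steps, Python scripts to look and compute and a tool call to move; the robot and the scene stay as the last step left them, time stands still between calls to the robot, and variables do not carry over. Pictures are saved under pics/ and viewed, at most 10 in all, crops included, and the job is handed in when it is done.

```bash
mkdir -p pics; ls; python3 - <<'E'
from rig import manip
import cv2,numpy as np
for n in("scene","side"):
    cv2.imwrite(f"pics/{n}0.png",manip.get_image(n)); p=manip.camera_params(n); print(n,p)
print(manip.camera_params("wrist")); s=manip.read_state();print(s)
E
```

```text
pics
rig.py
scene {'vfov': 43.517585792144544, 'cx': 313.6155917983206, 'cy': 195.16660521066072, 'dist_coeffs': array([-0.13479614,  0.        ,  0.        ,  0.        ,  0.        ]), 'T': array([[-0.60320082,  0.67729262, -0.42121666,  0.84736509],
       [ 0.79758238,  0.51442549, -0.31500596,  0.25609385],
       [ 0.00333338, -0.52596684, -0.85049854,  0.73634345],
       [ 0.        ,  0.        ,  0.        ,  1.        ]])}
side {'vfov': 54.23226088332454, 'cx': 325.44383992192473, 'cy': 204.95288762271008, 'dist_coeffs': array([-0.05409168,  0.        ,  0.        ,  0.        ,  0.        ]), 'T': array([[-0.89666075, -0.23247413,  0.37676953,  0.31614119],
       [-0.44225229,  0.50938423, -0.73820094,  0.50592544],
       [-0.02030784, -0.82854299, -0.55955706,  0.50123743],
       [ 0.        ,  0.        ,  0.        ,  1.        ]])}
{'vfov': 65.73462958771957, 'cx': 317.7379106122339, 'cy': 200.83634938158045, 'dist_coeffs': array([-0.05381798,  0.        ,  0.        ,  0.        ,  0.        ]), 'T_tool_cam': array([[-1.68727832e-04, -9.55569607e-01, -2.9
[... 281 characters left out ...]
000000e+00]])}
{'t': 0.1, 'joint_pos': array([ 1.26947421e+00,  3.07488788e-01,  1.50754453e+00,  1.29758953e-05,
        1.32840251e+00, -7.34901754e-02]), 'dq': array([-0.00051103, -0.0025591 , -0.00344826, -0.00061487, -0.00140559,
       -0.00025738]), 'effort': array([-4.71371168e-04, -4.58523631e+01, -2.52608567e+01, -2.47611106e-04,
        5.71825833e-03, -1.25949640e-05]), 'tcp_pos': array([0.12969992, 0.5595366 , 0.23047787]), 'ee_rot': array([ 1.13671259e-01,  9.93517990e-01, -9.04273817e-04, -1.77887754e-04]), 'contact_force': array([-0.18932577, -0.15593094, -0.1954701 ]), 'torque': array([-0.00028183, -0.0143877 , -0.0339425 ]), 'grasp_force': 0.0, 'opening': 1.001294216269624}
```

View pics/scene0.png

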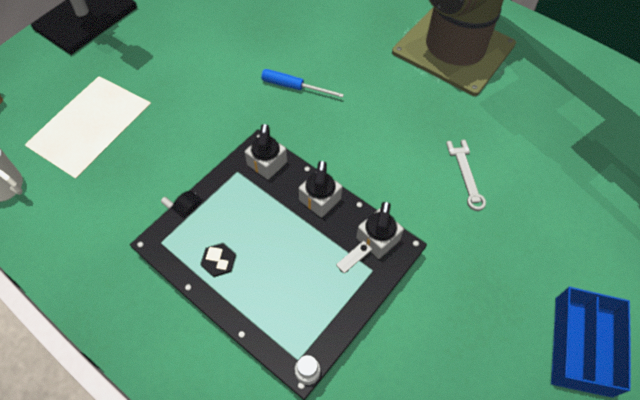

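View pics/side0.png

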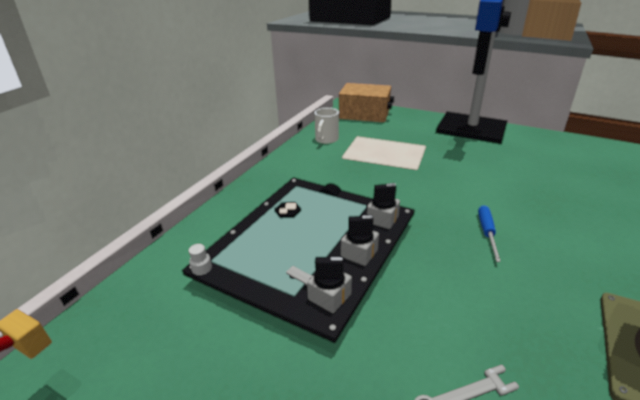

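The clamp with the finger is the block nearest the camera: knob at about (382,222) in scene, finger at (354,257). In side, the same knob is at about (329,270) with its finger at (300,276). Next I'll zoom in on it.

```bash
cat > h.py <<'E'
import numpy as np,cv2
from rig import manip
def ray(n,uv):
    p=manip.camera_params(n); f=200/np.tan(np.radians(p["vfov"]/2))
    K=np.array([[f,0,p["cx"]],[0,f,p["cy"]],[0,0,1]])
    q=cv2.undistortPoints(np.array([[uv]],float),K,p["dist_coeffs"])[0,0]
    if "T" in p: T=p["T"]
    else:
        from scipy.spatial.transform import Rotation as R
        s=manip.read_state(); T=np.eye(4);T[:3,:3]=R.from_quat(s["ee_rot"]).as_matrix();T[:3,3]=s["tcp_pos"];T=T@p["T_tool_cam"]
    return T[:3,3],T[:3,:3]@np.array([q[0],q[1],1])
def onz(n,uv,z):
    o,d=ray(n,uv); return o+d*(z-o[2])/d[2]
E
python3 - <<'E'
import cv2,numpy as np
a=cv2.imread("pics/scene0.png")[190:270,330:420];b=cv2.imread("pics/side0.png")[245:325,285:375]
cv2.imwrite("pics/crop.png",np.vstack([cv2.resize(x,None,fx=7,fy=3.7*1,interpolation=2) if 0 else cv2.resize(x,None,fx=3.7,fy=3.7,interpolation=2) for x in(a,b)]))
from h import *
print(onz("scene",(384,206),.12),onz("side",(329,262),.12),onz("scene",(382,225),.09),onz("side",(329,280),.08))
print(onz("scene",(267,128),.12))
E
```

```text
[0.49570686 0.11906847 0.12      ] [0.50348379 0.13205608 0.12      ] [0.50761127 0.12769195 0.09      ] [0.50579053 0.12867499 0.08      ]
[ 0.48705454 -0.10632368  0.12      ]
```

View pics/crop.png

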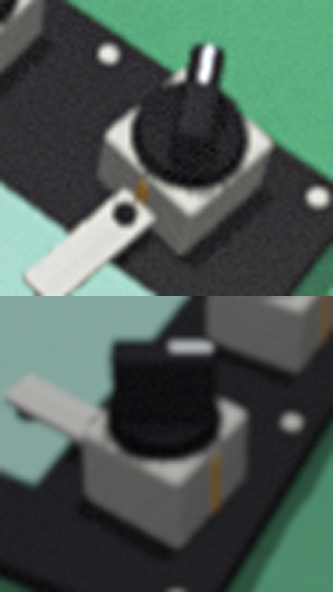

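```bash
python3 - <<'E'
from h import *
a=onz("side",(315.7,258.9),.12);m=onz("side",(330.3,258.9),.12);b=onz("side",(342.6,258.9),.12)
print(a,m,b,np.linalg.norm(a-b),np.degrees(np.arctan2(*(a-b)[1::-1])))
c=onz("scene",(330+208/3.7,190+45/3.7),.12);d=onz("scene",(330+205/3.7,190+83/3.7),.12)
print(c,d,np.linalg.norm(c-d),np.degrees(np.arctan2(*(d-c)[1::-1])))
from scipy.spatial.transform import Rotation as R
print(R.from_quat(manip.read_state()["ee_rot"]).as_matrix().round(3))
# row direction from block top / stage screws
for p in [(267,150),(320,190),(381,230)]: print(onz("scene",p,.09))
E
```

```text
[0.52385765 0.13424979 0.12      ] [0.50465589 0.12531007 0.12      ] [0.488505   0.11780581 0.12      ] 0.03898993375904384 24.945086025212728
[0.48837428 0.11813533 0.12      ] [0.50342249 0.126449   0.12      ] 0.01719202961722907 28.91928724917011
[[-0.974  0.226 -0.001]
 [ 0.226  0.974 -0.002]
 [ 0.    -0.002 -1.   ]]
[ 0.50446705 -0.09459861  0.09      ]
[0.51396705 0.01886991 0.09      ]
[0.51545086 0.13105559 0.09      ]
```

Careful with the scale: shifts go in shares of 0.75 m and turns go in shares of 180 degrees. That gives: -0.464 m / 0.75 = -0.6187, -0.338 m / 0.75 = -0.4507, -0.56 rad / 3.1416 = -0.1783.

step_hand(
  segments=[
    {"dx": -0.0667,"dy": -0.048,"drz": -0.0255,"finger_gap": 0.5},
    {"dx": -0.1333,"dy": -0.096,"drz": -0.0509,"finger_gap": 0.5},
    {"dx": -0.2,"dy": -0.144,"drz": -0.0764,"finger_gap": 0.5},
    {"dx": -0.2667,"dy": -0.1933,"drz": -0.1019,"finger_gap": 0.5},
    {"dx": -0.3333,"dy": -0.2413,"drz": -0.1273,"finger_gap": 0.5},
    {"dx": -0.4,"dy": -0.2907,"drz": -0.1528,"finger_gap": 0.5},
    {"dx": -0.4667,"dy": -0.3387,"drz": -0.1783,"finger_gap": 0.5},
    {"dx": -0.5333,"dy": -0.3867,"drz": -0.2037,"finger_gap": 0.5},
    {"dx": -0.5867,"dy": -0.4267,"drz": -0.2228,"finger_gap": 0.5},
    {"dx": -0.6187,"dy": -0.4507,"drz": -0.2228,"finger_gap": 0.5},
    {"dx": -0.6187,"dy": -0.4507,"drz": -0.2228,"finger_gap": 0.5},
    {"dx": -0.6187,"dy": -0.4507,"drz": -0.2228,"finger_gap": 0.5},
  ],
)

```text
t: 1.6
tcp_pos: [0.5046, 0.1264, 0.2308]
ee_rot: [-0.234, 0.972, 0.0, -0.001]
contact_force: [0.2, 0.5, 0.4]
opening: 0.497
grasp_force: 0.0
```

```bash
python3 - <<'E'
from h import *
s=manip.read_state();print(s["joint_pos"],s["dq"].round(3))
cv2.imwrite("pics/w1.png",manip.get_image("wrist"))
E
```

```text
[ 1.63825535e-01  2.31762909e-01  1.61720226e+00  6.62205651e-04
  1.29435340e+00 -1.87903336e+00] [ 0.021 -0.008  0.006  0.001 -0.002 -0.001]
```

View pics/w1.png

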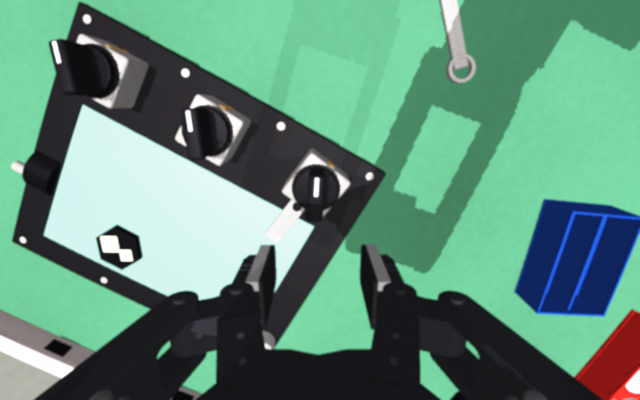

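The wrist view shows the fingered clamp's white line at about (317,187), upright in the picture, so the yaw is close. I'll measure it.

```bash
python3 - <<'E'
from h import *
from scipy.spatial.transform import Rotation as R
g=cv2.imread("pics/w1.png")
def line(img,box):
    x0,y0,x1,y1=box;m=(img.min(2)[y0:y1,x0:x1]>140).astype('uint8')
    n,l,st,c=cv2.connectedComponentsWithStats(m)
    for i in range(1,n):
        if st[i,4]<20: continue
        p=np.argwhere(l==i)[:,::-1]+[x0,y0]; r=cv2.minAreaRect(p.astype(np.float32)); print(st[i,4],r)
        B=cv2.boxPoints(r); W=np.array([onz("wrist",q,.12) for q in B]);
        e=[(W[1]-W[0]),(W[2]-W[1])];k=max(e,key=lambda v:np.linalg.norm(v[:2]));print(W.mean(0),[np.linalg.norm(v) for v in e],np.degrees(np.arctan2(k[1],k[0])))
line(g,(308,168,326,208))
s=manip.read_state();M=R.from_quat(s["ee_rot"]).as_matrix();print(np.degrees(np.arctan2(M[1,0],M[0,0])))
crop=cv2.resize(g[140:240,260:380],None,fx=5,fy=5,interpolation=2);cv2.imwrite("pics/w1c.png",crop)
E
```

```text
116 ((316.0491943359375, 186.9590301513672), (5.703752040863037, 20.189470291137695), 5.19442892074585)
[0.49636325 0.12070249 0.12      ] [np.float64(0.01758699632377007), np.float64(0.004770312856058862)] -158.19869538850284
-152.913517349476
```

View pics/w1c.png

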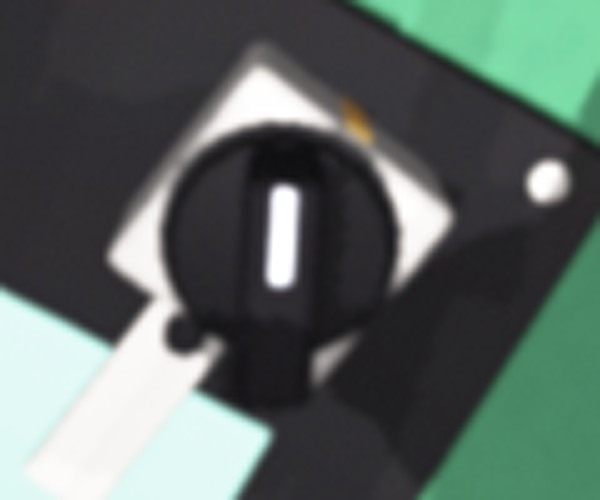

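The crop shows the white line running from about (317,177) to (315.8,197.6), with its inner end near the bar's centre. The bar's far end is at about (315,221).

```bash
python3 - <<'E'
from h import *
from scipy.spatial.transform import Rotation as R
s=manip.read_state();M=R.from_quat(s["ee_rot"]).as_matrix();t=s["tcp_pos"]
P=[onz("wrist",q,.12) for q in[(317,176.5),(315.8,198),(315,220)]]
for p in P: print(p,M.T@(p-t))
for i in(1,2): d=P[i]-P[0];print(np.linalg.norm(d),np.degrees(np.arctan2(d[1],d[0])))
# triangulate bar centre with side/scene: gap between rays to same feature (outer line end)
for n,q in(("side",(342.6,258.9)),("scene",(386.2,202.2))): print(n,onz(n,q,.12))
E
```

```text
[0.48788272 0.11728358 0.12      ] [ 0.01896704 -0.00100429  0.11099692]
[0.50504621 0.12489319 0.12      ] [ 0.00022113 -0.00204441  0.11097512]
[0.52320729 0.13335182 0.12      ] [-0.01979955 -0.00278288  0.1109522 ]
0.01877475508340082 23.91061335808548
0.03880739085029577 24.459571079298346
side [0.488505   0.11780581 0.12      ]
scene [0.48844199 0.11815107 0.12      ]
```

Converted, 0.134 m / 0.75 = 0.1787, 0.127 m / 0.75 = 0.1693, 0.045 rad / 3.1416 = 0.0143.

step_hand(
  segments=[
    {"dy": -0.0027,"dz": 0.0533,"drz": 0.0143,"finger_gap": 0.5},
    {"dy": -0.0027,"dz": 0.1067,"drz": 0.0143,"finger_gap": 0.5},
    {"dy": -0.0027,"dz": 0.1467,"drz": 0.0143,"finger_gap": 0.5},
    {"dy": -0.0027,"dz": 0.1693,"drz": 0.0143,"finger_gap": 0.5},
    {"dy": -0.0027,"dz": 0.1787,"drz": 0.0143,"finger_gap": 0.5},
    {"dy": -0.0027,"dz": 0.1787,"drz": 0.0143,"finger_gap": 0.5},
    {"dy": -0.0027,"dz": 0.1787,"drz": 0.0143,"finger_gap": 0.05},
    {"dy": -0.0027,"dz": 0.1787,"drz": 0.0143,"finger_gap": 0.05},
    {"dy": -0.0027,"dz": 0.1787,"drz": 0.0143,"finger_gap": 0.05},
    {"dy": -0.0027,"dz": 0.1787,"drz": 0.0143,"finger_gap": 0.05},
    {"dy": -0.0027,"dz": 0.1787,"drz": 0.0143,"finger_gap": 0.05},
    {"dy": -0.0027,"dz": 0.1787,"drz": 0.0143,"finger_gap": 0.05},
  ],
  force=50,
)

```text
t: 3.15
tcp_pos: [0.507, 0.1251, 0.0984]
ee_rot: [-0.211, 0.977, 0.001, 0.001]
contact_force: [-1.6, 2.8, 5.7]
opening: 0.15
grasp_force: 50.7
```

Converted, 0.15 rad / 3.1416 = 0.0477.

step_hand(
  segments=[
    {"drz": 0.0477,"finger_gap": 0.05},
    {"drz": 0.0955,"finger_gap": 0.05},
    {"drz": 0.1432,"finger_gap": 0.05},
    {"drz": 0.191,"finger_gap": 0.05},
    {"drz": 0.2387,"finger_gap": 0.05},
    {"drz": 0.2865,"finger_gap": 0.05},
    {"drz": 0.3342,"finger_gap": 0.05},
    {"drz": 0.3661,"finger_gap": 0.05},
    {"drz": 0.3756,"finger_gap": 0.05},
    {"drz": 0.3756,"finger_gap": 0.05},
    {"drz": 0.3756,"finger_gap": 0.05},
  ],
)

```text
t: 4.53
tcp_pos: [0.5068, 0.125, 0.0984]
ee_rot: [0.368, 0.93, 0.001, 0.0]
contact_force: [-2.1, 3.5, 6.8]
opening: 0.15
grasp_force: 50.5
```

```bash
python3 -c "
from h import *
s=manip.read_state();print(s['torque'],s['tcp_pos'],s['ee_rot'])"
```

```text
[ 0.3826673   0.47951763 -0.14191377] [0.50677144 0.12497095 0.09843817] [3.67792856e-01 9.29907309e-01 8.42487977e-04 3.19865643e-04]
```

Converted, -0.134 m / 0.75 = -0.1787, -0.1 m / 0.75 = -0.1333.

step_hand(
  segments=[
    {"finger_gap": 0.5},
    {"finger_gap": 0.5},
    {"finger_gap": 0.5},
    {"finger_gap": 0.5},
    {"dz": -0.0267,"finger_gap": 0.5},
    {"dz": -0.08,"finger_gap": 0.5},
    {"dz": -0.1333,"finger_gap": 0.5},
    {"dz": -0.1787,"finger_gap": 0.5},
    {"dz": -0.1787,"finger_gap": 0.5},
    {"dz": -0.1787,"finger_gap": 0.5},
  ],
)

```text
t: 5.78
tcp_pos: [0.5058, 0.1241, 0.2307]
ee_rot: [0.368, 0.93, -0.0, -0.0]
contact_force: [-0.2, 0.5, 0.3]
opening: 0.505
grasp_force: 0.0
```

```bash
python3 - <<'E'
from h import *
a=manip.get_image("wrist"); cv2.imwrite("pics/w2.png",a)
E
```

```text
(no output)
```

View pics/w2.png

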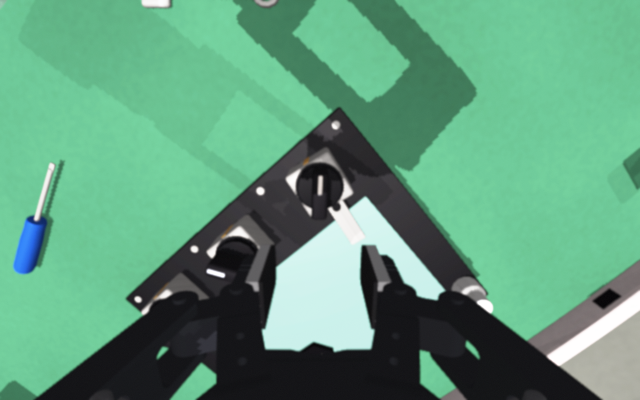

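The clamp bar has turned with the tool, with its line at about (320,185), and the middle block's bar still looks as it did. I'll check the angle with the line's ends.

```bash
python3 - <<'E'
from h import *
g=cv2.imread("pics/w2.png")
m=(g.min(2)[172:200,312:330]>120).astype('uint8');n,l,st,c=cv2.connectedComponentsWithStats(m)
i=1+np.argmax(st[1:,4]);p=(np.argwhere(l==i)[:,::-1]+[312,172]).astype(np.float32)
vx,vy,x,y=cv2.fitLine(p,2,0,.01,.01).ravel();y0,y1=p[:,1].min(),p[:,1].max();f=lambda t:(x+vx*(t-y)/vy,t)
A,B=onz("wrist",f(y0),.12),onz("wrist",f(y1),.12);print(f(y0),f(y1),A,B,np.degrees(np.arctan2(*(B-A)[1::-1])),st[i])
# same method on the first picture is 24 deg
E
```

```text
(np.float32(320.17578), np.float32(176.0)) (np.float32(319.53104), np.float32(194.0)) [0.49236149 0.13794981 0.12      ] [0.50337811 0.12692487 0.12      ] -45.02165593795865 [ 6  4  5 19 87]
```

```bash
python3 -c "
from rig import manip
print(manip.finish_job())"
```

```text
the job is handed in; nothing more can be done
None
```

The knob of the clamp with the finger is switched on: the last picture shows it turned about 69° clockwise, at its stop. I let go of it, raised the gripper clear and handed the job in at about 6 s, without touching the other two knobs.

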